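# Shelve the shellfish packs by height

### The arm

A 6-joint arm with a two-finger parallel gripper is mounted at the origin on the work surface. World frame = base frame: x ahead of the robot, y to its left, z up, the work surface at z = 0. Lengths are in m, angles in rad, forces in N, time in s.
With the tool pointing down it reaches from about 0.35 to 0.85 m from the base axis. Payload 8.1 kg.
Tool frame: the origin (TCP) lies midway between the tips of the shut fingers; the grasp point (between the pads) lies robot.grasp_offset behind it (robot.grasp_offset is the distance from the TCP to the grasp point, in m); z points along the fingers, y is the direction in which the jaws open and shut (so a half turn about z gives the same grasp; the last joint's range is limited). The gripper opens to 93 mm and grips with 3 to 60 N. Pads are 15 mm wide; open, the fingers measure 128 mm over their backs; the gripper's body (75 mm by 188 mm) begins 65 mm behind the grasp point.
Start: joints at [1.113, 0.13, 1.488, -0, 1.523, -0.085], TCP at [0.219, 0.559, 0.219] pointing down, gripper open.
Joint ranges: [-2.96, 2.96], [-0.89, 2.26], [0.02, 2.5], [-1.34, 4.48], [0, 2.73], [-2.66, 2.66]. Speed limits (rad/s): [2.39, 2.39, 2.79, 3.14, 3.14, 3.14].

### API

Orientations are given as a rotation vector (axis times angle).
In Python, from plant import robot gives the robot as it stands.
- The arm moves only by the shell command python3 -m handwheel 'ROWS' [OPENING] [FORCE]. ROWS is text: rows parted by semicolons, each of 6 numbers parted by spaces: the shift along the world's x, y, z each as a share of 0.3 m, from -1 to 1, then the turn, a rotation vector about the world's x, y, z each as a share of 45 degrees, from -1 to 1. A call has 1 to 5 rows; each row is the pose to reach, as a shift and turn from the pose commanded when the call began; what a row does not reach only later rows make up. A row lasts 1/10 s, in which the tool goes at most 50 mm and 8.59 degrees, less where a joint would pass 70% of its speed; a pose out of reach is approached as far as the arm can. A call with a number of a shift or a turn outside -1 to 1 is refused whole. A call with a gripper value outside its range is refused whole. OPENING is the closure, from -1 (fully open) to 1 (shut), set as the call begins (- or left out, the last holds). The fingers move at their own pace and stop on an object; FORCE is the grip in N (left out, the last holds). Time passes only in rows, so rows that repeat a pose let the fingers close. It gives the time, the measured TCP pose, the force and the opening at its end, in the units of the state.
- robot.read_state(): the state, without advancing time (a new reading comes with each control period).
- robot.read_camera(name): name is "scene" or "top" or "wrist"; returns (picture, depth): 480x640x3 uint8, red, green, blue; 480x640 float32, m along the optical axis (not along the pixel's ray), 0 where there is no reading.
- robot.camera_model(name): a dict with "camera_matrix" (3x3 intrinsics, pixels), "pose" (4x4, takes a point from camera to world coordinates); the wrist camera has in their place "tool_from_camera" (4x4, takes a point from camera to tool coordinates, whose origin is the TCP and whose axes are the flange's). Camera axes: x right, y down, z forward; pixel columns grow to the right and rows downward; lengths in m; the calibration is good to about 2 mm. A picture is of the moment at which its call begins: read the wrist's pose just before it. camera_model takes no time and is no camera call.
- robot.close_job(): hands the job in, once; it reports no verdict.
Trained networks look in the newest picture that a camera, given by its name, has taken for a name from the list of things; names that differ only in an ending like _2 or _b are one class to them, and where a whole thing is asked for, a point or a joint stands for the part that bears it (a point fixed in the world has none). Each returns a list of dicts, best first, with "conf" (0 to 1); they miss things now and then, are a little off and sometimes report something else, mostly with a low value. They report only what shows in the picture. A call takes as long as a camera call. They do not tell look-alikes from the thing itself.
- robot.look_for(camera, query): "rect" ([centre column, centre row, width, height] in pixels, round what is visible of it).
- robot.silhouettes(camera, query): "pixels" (480x640 bool, what is visible of it) and "rect" ([centre column, centre row, width, height] in pixels, round what is visible of it).
- robot.tip_of(camera, query): "at" ([row, column] in pixels: a listed point, or the origin of a listed thing).
The state is a dict: "t": time; "q": joint angles; "dq": joint speeds; "joint_torque": joint torques, N m; "tool_pos": TCP position; "orientation": TCP orientation; "force": force on the tool from outside, world axes, zero at the start; "wrist_torque": the same for the moment, N m; "opening": finger opening in m.
Only numpy, scipy, OpenCV 4.12 (cv2) and the standard library are available. Lean on these libraries where they do the work, as an engineer would, in place of code of your own. Each camera call takes 0.05 s, during which the arm holds its last target.

### The job

Shelve the two packs on the two-tier white rack by height: the flat clam punnet lengthwise in under the low roof of the bottom tier, the taller blue-lidded tub squarely in under the high roof of the upper tier. Slide each one gently straight back along the middle of its tier until it presses lightly on the sprung orange stop, then ease off slowly so that it stays resting against the stop, without ever driving the stop near the end of its travel. Keep the packs upright and leave the bottle, the big pack and the bowl where they are.

Things in the scene. Friction and masses are not known exactly. Their poses are not given: they have to be found in the camera images.
- punnet: Flat clear clam punnet with dark base and blank white label, rigid box 110 (x) x 64 (y) x 40 (z) mm, about 0.2 to 0.42 kg; friction coefficient on the rack 0.8 to 1.2. Origin at the centre of its underside, z up, x along its length. Either end may go in first.
- tub: Taller white tub with a blue lid, rigid box 76 (x) x 62 (y) x 66 (z) mm, about 0.25 to 0.5 kg; friction coefficient on the rack 0.8 to 1.2. Origin at the centre of its underside, z up. Its 76 mm length (x) goes along the tier, either end first.
- rack: Fixed white stepped two-tier rack, clear sides, open front towards the robot. Axes: x level into the tiers (away from the robot), y left, z up. Origin: at work surface height under the low roof's front edge, mid-width. 176 mm wide, clear width 164 between side panels under the roofs, from x = -125 to 200 mm, open back.
- low_tier (a point): Point on the bottom tier's floor (12 mm above the work surface) directly under the middle of the low roof's front edge; axes as the rack's. Low roof: x 0 to 200 mm, 52 mm clear below it, 10 mm thick. The floor also runs 125 mm out in front of the roof (open step to set a pack down on).
- high_tier (a point): Point on the upper tier's floor (74 mm above the work surface, the top of the low roof) directly under the middle of the high roof's front edge, 80 mm in x behind point low_tier; axes as the rack's. High roof: x 0 to 120 mm from here, 76 mm clear below it, 8 mm thick. In front the floor is open for 80 mm (step to set a pack down on).
- stop_low: Sprung bottom stop; origin on that floor at the rack's back edge, axes as the rack's. Orange plate 56 mm wide, 30 tall, centred in y, faces the opening. Depth set anew daily, unmeasured: face 96 to 126 mm before the origin (to -x), so the punnet meets it with 6 to 36 mm still proud of the roof. Spring 1 N/mm, no preload, 14 mm travel; backed off slowly, friction holds the punnet on it; let go at once, it is thrown off.
- stop_high: Sprung upper stop; origin on that floor at the rack's back edge, axes as the rack's. Orange plate 56 mm wide, 50 tall, centred in y, faces the opening. Depth set anew daily, unmeasured: face 50 to 80 mm before the origin (to -x), so the tub meets it with 6 to 36 mm still proud of the roof. Spring 1 N/mm, no preload, 14 mm travel; backed off slowly, friction holds the tub on it; let go at once, it is thrown off.
- sauce: Bystander: amber bottle with red cap, 56 mm diameter, 170 mm tall; origin at the centre of its underside. Leave alone.
- bigpack: Bystander: wide clam pack lying flat, 150 x 100 x 42 mm; origin at the centre of its underside. Leave alone.
- bowl: Bystander: steel bowl, 120 mm across the rim, 55 mm tall; origin at the centre of its underside. Leave alone.
Not all that is in view belongs to the job. There is more than one size of the tub; the one meant has the size given above. Several things look just like the punnet: the one meant starts farthest to the robot's right.

How it is judged:
By the outcome, as a careful person would: the job done as asked, in the order asked, and still so for the second after the job is handed in, with the robot touching nothing.
It also fails if it takes over 69 s, if anything falls off the work surface, if the arm or the gripper's body presses on something with over 40 N, if the wrist force passes 120 N, or if a joint passes its speed limit or range.

## Working session

There is one attempt and no reset: what is moved stays moved. The work goes in short steps, Python scripts to look and compute and a shell command to move; the robot and the scene stay as the last step left them, time stands still between calls to the robot, and variables do not carry over. Pictures are saved under pics/ and viewed, and the job is handed in when it is done.

```bash
ls; mkdir -p pics; python3 - <<'E'
from plant import robot
import cv2
s=robot.read_state(); print(s, robot.grasp_offset)
for n in ["scene","top"]:
    p,d=robot.read_camera(n); cv2.imwrite(f"pics/{n}0.png",p[:,:,::-1])
    for q in ["punnet","tub","rack","bigpack","stop_low","stop_high"]:
        print(n,q,[(round(r["conf"],2),[int(v) for v in r["rect"]]) for r in robot.look_for(n,q)])
    print(robot.camera_model(n))
print(robot.camera_model("wrist"))
E
```

```text
pics
{'t': 0.0, 'q': array([ 1.11259766e+00,  1.31120488e-01,  1.48926898e+00, -2.78332426e-06,
        1.52300304e+00, -8.54224880e-02]), 'dq': array([ 0.00106243, -0.00029285,  0.00014106,  0.00043892,  0.0007671 ,
       -0.00018984]), 'joint_torque': array([-3.10000803e-03, -5.59835815e+01, -4.91764069e+01,  7.61867152e-02,
        3.54678452e-02, -1.85856998e-04]), 'tool_pos': array([0.21826334, 0.55828623, 0.2176174 ]), 'orientation': array([-5.82081439e-01, -3.08670684e+00,  2.72416075e-03]), 'force': array([0.66102143, 0.68652199, 0.97033313]), 'wrist_torque': array([-0.03266054, -0.01889907,  0.02265488]), 'opening': 0.09317053765151959} 0.0188
scene punnet [(0.95, [449, 158, 48, 37]), (0.89, [405, 178, 48, 38]), (0.78, [388, 129, 26, 35]), (0.44, [360, 349, 36, 32])]
scene tub [(0.69, [360, 218, 37, 40]), (0.63, [359, 185, 23, 24]), (0.15, [313, 317, 153, 129])]
scene rack [(0.83, [314, 314, 153, 134])]
scene bigpack [(0.69, [475, 241, 67, 61])]
scene stop_low [(0.86, [360, 348, 36, 36])]
scene stop_high [(0.55, [361, 336, 37, 43]), (0.49, [405, 180, 44, 34])]
{'camera_matr
[... 1101 characters left out ...]
 [ 2.26561834e-04, -1.39486550e-01, -9.90223940e-01,
         1.35081049e+00],
       [ 0.00000000e+00,  0.00000000e+00,  0.00000000e+00,
         1.00000000e+00]])}
{'camera_matrix': array([[377.16817501,   0.        , 319.77336108],
       [  0.        , 377.16817501, 233.83585455],
       [  0.        ,   0.        ,   1.        ]]), 'tool_from_camera': array([[-4.23455517e-04, -9.54916861e-01, -2.96873052e-01,
         8.28442364e-02],
       [ 9.99999494e-01, -6.75274540e-04,  7.45691602e-04,
        -1.45917675e-03],
       [-9.12544298e-04, -2.96872586e-01,  9.54916664e-01,
        -1.66613991e-01],
       [ 0.00000000e+00,  0.00000000e+00,  0.00000000e+00,
         1.00000000e+00]])}
```

View pics/scene0.png

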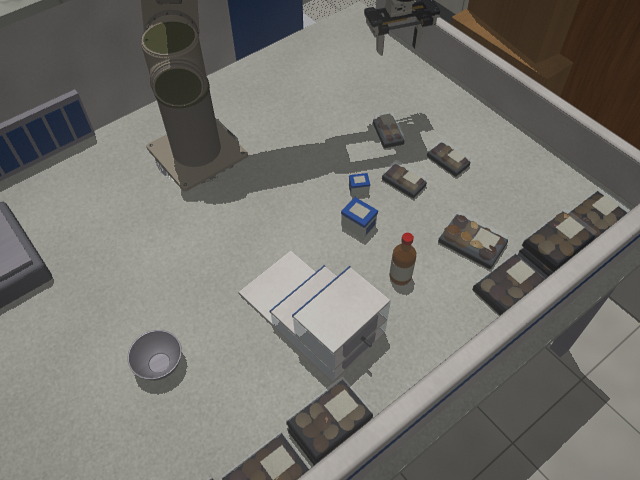

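View pics/top0.png

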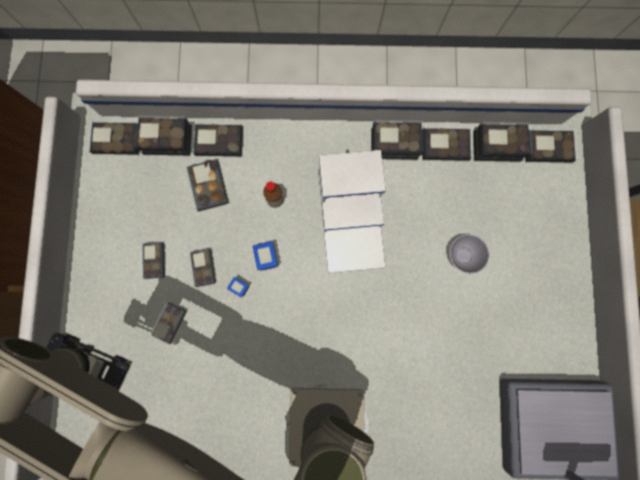

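The top view shows three punnet look-alikes at (152,260), (203,267) and (171,322). The rightmost is (203,267). The large tub is at (265,255), with a small decoy at (238,286), and the rack is at about (352,210). Next I'll measure these from depth.

```bash
cat > h.py <<'E'
import numpy as np, cv2
from plant import robot
from scipy.spatial.transform import Rotation as R
def cloud(name,d,T=None):
    m=robot.camera_model(name); K=m["camera_matrix"]
    if T is None: T=m["pose"]
    v,u=np.mgrid[:480,:640]
    P=np.stack([(u-K[0,2])/K[0,0]*d,(v-K[1,2])/K[1,1]*d,d],-1)
    W=P@T[:3,:3].T+T[:3,3]; W[d<=0]=np.nan
    return W
def wristT():
    s=robot.read_state(); T=np.eye(4); T[:3,:3]=R.from_rotvec(s["orientation"]).as_matrix(); T[:3,3]=s["tool_pos"]
    return T@robot.camera_model("wrist")["tool_from_camera"]
def rect(pts):
    (c,wh,a)=cv2.minAreaRect(pts.astype(np.float32)*1000)
    if wh[0]<wh[1]: wh=wh[::-1]; a+=90
    return np.round(c,1),np.round(wh,1),round((a+90)%180-90,1)
E
python3 - <<'E'
from h import *
W={}
for n in ["top","scene"]:
    p,d=robot.read_camera(n); W[n]=cloud(n,d); 
t=W["top"]
for nm,(u,v),(du,dv) in [("pA",(152,260),(20,28)),("pB",(203,267),(20,26)),("pC",(171,322),(20,24)),("tubL",(265,255),(18,20)),("tubS",(238,286),(12,12)),("big",(207,184),(28,34)),("sauce",(273,193),(14,17)),("bowl",(468,253),(26,26))]:
    w=t[v-dv:v+dv,u-du:u+du].reshape(-1,3); w=w[w[:,2]>0.015]
    zt=np.percentile(w[:,2],90); q=w[w[:,2]>zt-0.012]
    print(nm,"ztop",round(zt*1000),rect(q[:,:2]),len(q))
w=t[140:280,310:395].reshape(-1,3)
for lo,hi in [(.005,.02),(.066,.082),(.15,.166)]:
    q=w[(w[:,2]>lo)&(w[:,2]<hi)]; print("rack top",lo,rect(q[:,:2]),len(q),np.median(q[:,2]))
ws=W["scene"][245:385,235:395].reshape(-1,3)
for lo,hi in [(.005,.02),(.066,.082),(.15,.166)]:
    q=ws[(ws[:,2]>lo)&(ws[:,2]<hi)]; print("rack scene",lo,rect(q[:,:2]),len(q),np.median(q[:,2]))
s=W["scene"]
for nm,(u,v),(du,dv) in [("pB",(405,180),(24,20)),("tubL",(360,215),(20,20)),("tubS",(359,183),(12,12))]:
    w=s[v-dv:v+dv,u-du:u+du].reshape(-1,3); w=w[w[:,2]>0.015]
    zt=np.percentile(w[:,2],90); q=w[w[:,2]>zt-0.012]
    print(nm,"ztop",round(zt*1000),rect(q[:,:2]),len(q))
E
```

```text
pA ztop 41 (array([480.9, 538.5]), array([106.4,  60.2]), 5.0) 686
pB ztop 41 (array([461.3, 386.4]), array([105.6,  61.5]), 12.2) 702
pC ztop 41 (array([292.9, 479.4]), array([105.2,  61.4]), -24.2) 735
tubL ztop 68 (array([497.2, 191.6]), array([75.9, 62.2]), 14.0) 535
tubS ztop 48 (array([403.9, 271.8]), array([51.7, 41.8]), 59.4) 251
big ztop 43 (array([735. , 384.7]), array([183.1, 173.1]), 1.4) 1558
sauce ztop 168 (array([681.7, 171.8]), array([24. , 22.4]), -0.1) 73
bowl ztop 55 (array([ 515.9, -419.3]), array([120.8, 114.5]), -88.8) 296
rack top 0.005 (array([654.6, -74. ]), array([442.2, 267.9]), 1.1) 2503 0.011416001725372604
rack top 0.066 (array([717.2, -88. ]), array([261.1, 236.2]), 6.5) 2068 0.07375327078227223
rack top 0.15 (array([725.3, -57. ]), array([176.7, 125.5]), -83.2) 2642 0.15744720586772698
rack scene 0.005 (array([624. , -57.1]), array([401.7, 377.9]), 51.4) 3251 0.011360491656984495
rack scene 0.066 (array([703. ,  -8.5]), array([329.5, 252.6]), -83.8) 1888 0.07420376146472063
rack scene 0.15 (array([725.3, -57. ]), array([178.7, 125.7]), -83.7) 4312 0.15796256287010413
pB ztop 42 (array([463.2, 386.7]), array([108.6,  67.6]), 11.2) 689
tubL ztop 69 (array([498.8, 191.6]), array([81. , 65.8]), 11.0) 614
tubS ztop 48 (array([405.3, 272.8]), array([51.9, 48.8]), 60.4) 262
```

```bash
python3 - <<'E'
from h import *
from scipy.optimize import minimize
for n in ["top","scene"]:
    p,d=robot.read_camera(n); W=cloud(n,d).reshape(-1,3)
    for yaw0 in [6.5]:
        c,s=np.cos(np.radians(yaw0)),np.sin(np.radians(yaw0)); o=np.array([.5862,-.0729])
        q=W[:,:2]-o; L=np.c_[q[:,0]*c+q[:,1]*s,-q[:,0]*s+q[:,1]*c]
        for nm,(lo,hi),(a,b) in [("floor",(.007,.017),(-.14,-.005)),("low roof",(.068,.080),(-.02,.075)),("high",(.150,.164),(.06,.22))]:
            m=(W[:,2]>lo)&(W[:,2]<hi)&(L[:,0]>a)&(L[:,0]<b)&(abs(L[:,1])<.12)
            l=L[m]; 
            xs=np.arange(l[:,0].min()+.006,l[:,0].max()-.006,.004)
            ymin=[l[abs(l[:,0]-x)<.004][:,1].min() for x in xs]; ymax=[l[abs(l[:,0]-x)<.004][:,1].max() for x in xs]
            k1=np.polyfit(xs,ymin,1);k2=np.polyfit(xs,ymax,1)
            ys=np.arange(-.075,.075,.005)
            xmin=[l[abs(l[:,1]-y)<.004][:,0].min() for y in ys]; k3=np.polyfit(ys,xmin,1)
            print(n,nm,"z",round(np.median(W[m,2])*1000,1),"ymin",np.round(np.median(ymin)*1e3,1),"ymax",np.round(np.median(ymax)*1e3,1),"slopes deg",np.degrees([k1[0],k2[0],-k3[0]]).round(2),"xfront",np.round(np.median(xmin)*1e3,1))
# roll rect top roof contour at orientation
E
```

```text
top floor z 11.7 ymin -86.3 ymax 87.4 slopes deg [-1.94  5.68 -0.15] xfront -122.8
top low roof z 73.6 ymin -86.5 ymax 87.2 slopes deg [0.39 0.19 0.16] xfront -1.3
top high z 157.4 ymin -87.1 ymax 87.3 slopes deg [ 0.04 -0.02 -0.07] xfront 78.2
scene floor z 12.1 ymin -87.9 ymax 87.8 slopes deg [ -2.66 -18.83  -1.74] xfront -123.3
scene low roof z 73.9 ymin -87.7 ymax 87.9 slopes deg [ 4.0000e-02 -1.6868e+02 -6.0000e-02] xfront -1.7
scene high z 157.9 ymin -88.0 ymax 87.8 slopes deg [-0.27 -0.11 -0.16] xfront 78.5
```

```bash
python3 - <<'E'
from h import *
s=robot.read_state()
print(s["t"],R.from_rotvec(s["orientation"]).as_matrix().round(3))
E
```

```text
0.9 [[-0.931  0.364  0.   ]
 [ 0.364  0.931  0.   ]
 [ 0.     0.    -1.   ]]
```

```bash
python3 -m handwheel '0.16 -0.12 0 0 0 0.18; 0.32 -0.23 0 0 0 0.36; 0.48 -0.34 0 0 0 0.54; 0.64 -0.46 0 0 0 0.72; 0.79 -0.573 0 0 0 0.731' -1; python3 -m handwheel '0 0 0 0 0 0;0 0 0 0 0 0'; python3 - <<'E'
from h import *
T=wristT(); p,d=robot.read_camera("wrist"); cv2.imwrite("pics/w1.png",p[:,:,::-1])
W=cloud("wrist",d,T).reshape(-1,3); s=robot.read_state(); print(s["tool_pos"],s["force"],T[:3,3])
o=np.array([.462,.387]); m=(W[:,2]>.03)&(W[:,2]<.06)&(np.hypot(*(W[:,:2]-o).T)<.075)
print(rect(W[m,:2]),np.median(W[m,2]),m.sum()); R0=R.from_rotvec(s["orientation"]).as_matrix(); print(np.degrees(np.arctan2(R0[1,1],R0[0,1])))
E
```

```text
t: 1.4
tool_pos: [0.4146, 0.4172, 0.2188]
orientation: [-0.325, 3.124, 0.001]
force: [0.3, 0.7, 0.6]
opening: 0.0934
t: 1.6
tool_pos: [0.4143, 0.4174, 0.2186]
orientation: [0.311, -3.126, -0.0]
force: [-0.9, 0.2, -0.3]
opening: 0.0925
[0.41333023 0.41828743 0.21858201] [0.19965309 0.20713042 0.20979386] [0.33257124 0.39958651 0.38521416]
(array([460.1, 386.5]), array([105.7,  60.1]), 11.5) 0.038554633759951606 6252
101.45571850551725
```

View pics/w1.png

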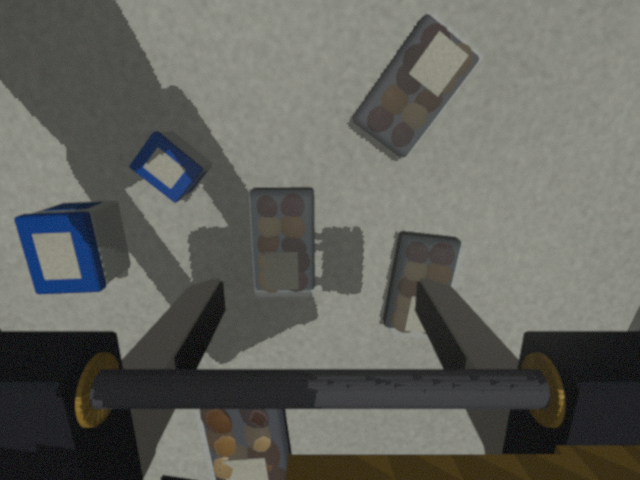

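The wrist view shows the target punnet at (283,240), centre (0.461, 0.3865), yaw 11.5°. Its look-alikes are at (420,280) and (415,85). I'll grasp it 20 mm behind its centre.

```bash
python3 -m handwheel '0.09 -0.118 -0.1 0 0 0; 0.09 -0.118 -0.23 0 0 0; 0.09 -0.118 -0.36 0 0 0; 0.09 -0.118 -0.48 0 0 0; 0.09 -0.118 -0.53 0 0 0'; python3 -m handwheel '0 0 0 0 0 0;0 0 0 0 0 0'; python3 -c "
from h import *
s=robot.read_state();print(s['tool_pos'],s['force'])"
```

```text
t: 2.15
tool_pos: [0.4369, 0.3824, 0.0555]
orientation: [0.318, -3.12, 0.004]
force: [-1.0, -0.4, 0.4]
opening: 0.0929
t: 2.35
tool_pos: [0.4407, 0.3841, 0.0612]
orientation: [-0.317, 3.124, 0.001]
force: [0.5, -0.2, -0.3]
opening: 0.0931
[0.44067459 0.38411614 0.06123403] [ 0.47839159 -0.21004064 -0.32056474]
```

```bash
python3 -m handwheel '0 -0.005 -0.09 0 0 0; 0 -0.005 -0.177 0 0 0; 0 -0.005 -0.177 0 0 0'; python3 -m handwheel '0 0 0 0 0 0;0 0 0 0 0 0;0 0 0 0 0 0;0 0 0 0 0 0;0 0 0 0 0 0' 1 30;  python3 -m handwheel '0 0 0 0 0 0;0 0 0 0 0 0;0 0 0 0 0 0'
```

```text
t: 2.65
tool_pos: [0.4394, 0.381, 0.0056]
orientation: [0.316, -3.124, 0.002]
force: [-0.9, 0.8, -0.7]
opening: 0.0929
t: 3.15
tool_pos: [0.4413, 0.3824, 0.0081]
orientation: [-0.316, 3.124, 0.003]
force: [-1.0, 1.5, 6.3]
opening: 0.0637
t: 3.45
tool_pos: [0.4413, 0.3824, 0.0081]
orientation: [-0.316, 3.124, 0.003]
force: [-1.3, 1.1, 7.4]
opening: 0.0639
```

```bash
python3 -m handwheel '0 0 0.06 0 0 0; 0 0 0.15 0 0 0; 0 0 0.28 0 0 0; 0 0 0.4 0 0 0; 0 0 0.4 0 0 0'; python3 -m handwheel '0.02 -0.12 0 0 0 -0.02; 0.05 -0.27 0 0 0 -0.04; 0.08 -0.42 0 0 0 -0.06; 0.11 -0.57 0 0 0 -0.09; 0.14 -0.72 0 0 0 -0.11';python3 -m handwheel '0.01 -0.15 0 0 0 0;0.02 -0.3 0 0 0 0; 0.04 -0.45 0 0 0 0; 0.06 -0.6 0 0 0 0; 0.06 -0.75 0 0 0 0';python3 -m handwheel '0 0 0 0 0 0;0 0 0 0 0 0;0 0 0 0 0 0'; python3 - <<'E'
from h import *
T=wristT(); p,d=robot.read_camera("wrist"); cv2.imwrite("pics/w2.png",p[:,:,::-1])
p,d=robot.read_camera("scene"); cv2.imwrite("pics/s2.png",p[:,:,::-1])
s=robot.read_state();R0=R.from_rotvec(s["orientation"]).as_matrix();print(s["tool_pos"],s["force"],np.degrees(np.arctan2(R0[1,1],R0[0,1])))
E
```

```text
t: 3.95
tool_pos: [0.4434, 0.3834, 0.1327]
orientation: [-0.315, 3.118, 0.007]
force: [0.9, 1.7, -3.2]
opening: 0.0642
t: 4.45
tool_pos: [0.4813, 0.1633, 0.1246]
orientation: [0.179, -3.134, 0.001]
force: [0.7, 0.5, -4.4]
opening: 0.064
t: 4.95
tool_pos: [0.4995, -0.0614, 0.1248]
orientation: [0.18, -3.135, -0.001]
force: [0.2, 0.1, -4.6]
opening: 0.0638
t: 5.25
tool_pos: [0.4996, -0.0588, 0.1253]
orientation: [0.181, -3.134, -0.001]
force: [-0.1, 0.5, -3.7]
opening: 0.0637
[ 0.50008261 -0.05832152  0.12587255] [ 0.04609699 -0.48435447 -2.80430091] 96.68363578457965
```

View pics/w2.png

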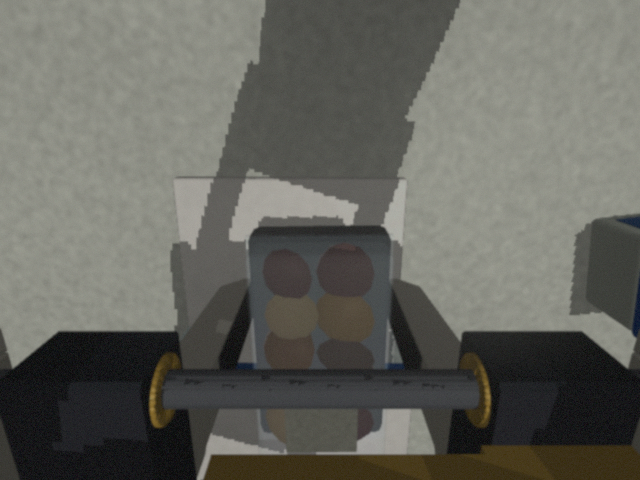

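View pics/s2.png

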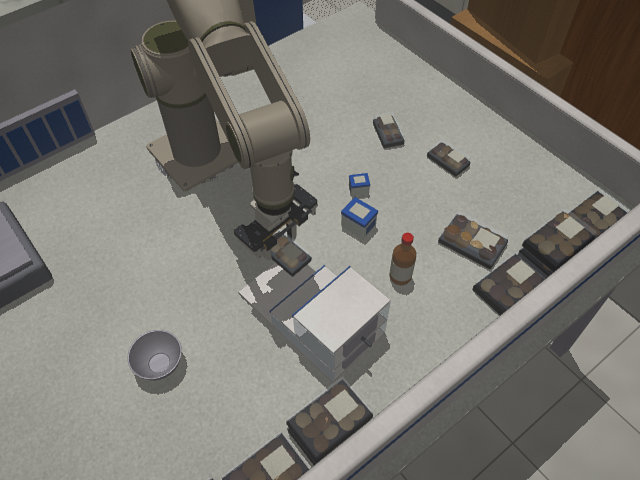

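```bash
python3 -m handwheel '-0.005 -0.04 -0.05 0 0 0; -0.01 -0.081 -0.15 0 0 -0.004; -0.01 -0.081 -0.25 0 0 -0.004; -0.01 -0.081 -0.31 0 0 -0.004; -0.01 -0.081 -0.335 0 0 -0.004'; python3 -m handwheel '0 0 0 0 0 0;0 0 0 0 0 0;0 0 0 0 0 0'; cat >> h.py <<'E'
OX,OY,YAW=.5858,-.0728,np.radians(6.5)
def rk(p):
    c,s=np.cos(YAW),np.sin(YAW); p=np.asarray(p); x=p[...,0]-OX; y=p[...,1]-OY
    return np.stack([c*x+s*y,-s*x+c*y,p[...,2]],-1)
def st(n=6):
    P=[];F=[]
    for i in range(n):
        s=robot.read_state(); P.append(s["tool_pos"]);F.append(s["force"])
    P=np.mean(P,0);F=np.mean(F,0);c,q=np.cos(YAW),np.sin(YAW)
    R0=R.from_rotvec(s["orientation"]).as_matrix()
    print("t",round(s["t"],2),"rack mm",(rk(P)*1000).round(1),"F rack x,y,z",round(c*F[0]+q*F[1],2),round(-q*F[0]+c*F[1],2),round(F[2],2),"jaw yaw",round(np.degrees(np.arctan2(R0[1,1],R0[0,1])),2),"tilt",R0[:2,2].round(3),"op",round(s["opening"],4))
E
python3 - <<'E'
from h import *
st()
T=wristT(); p,d=robot.read_camera("wrist"); cv2.imwrite("pics/w3.png",p[:,:,::-1])
W=rk(cloud("wrist",d,T)); m=(np.abs(W[...,1])<.025)&(W[...,0]<-.06)&(W[...,0]>-.135)&(W[...,2]>.035)
q=W[m]; print(len(q)); 
for a in np.arange(-.14,-.05,.01):
    k=abs(q[:,0]-a)<.005; print(round(a,3),k.sum(),np.median(q[k,2]) if k.any() else 0)
E
```

```text
t: 5.85
tool_pos: [0.4949, -0.0832, 0.0226]
orientation: [0.177, -3.132, -0.002]
force: [-0.4, -0.3, -3.4]
opening: 0.0637
t: 6.15
tool_pos: [0.4987, -0.0842, 0.0274]
orientation: [-0.176, 3.134, -0.001]
force: [0.1, -0.5, -2.6]
opening: 0.0639
t 6.15 rack mm [-87.8  -1.4  27.4] F rack x,y,z 0.09 -0.48 -2.64 jaw yaw 96.43 tilt [ 0.002 -0.001] op 0.0639
33026
-0.14 0 0
-0.13 0 0
-0.12 12611 0.12709020428768902
-0.11 11125 0.1390937529621867
-0.1 2775 0.05786020148958737
-0.09 2611 0.057841437298937204
-0.08 2492 0.05780915864813618
-0.07 1412 0.057762725559680775
-0.06 0 0
```

View pics/w3.png

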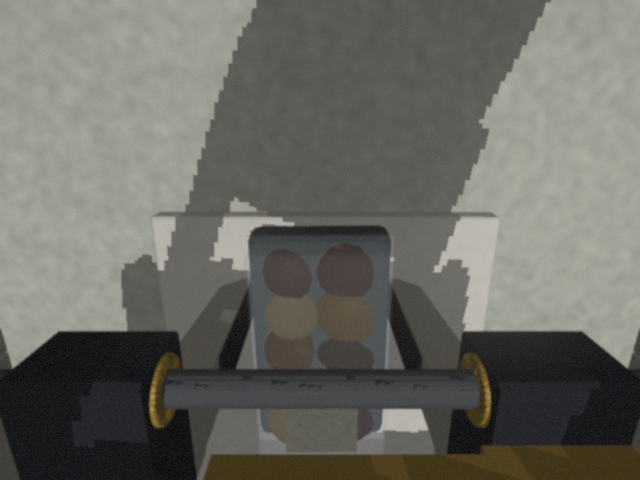

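```bash
python3 -m handwheel '0 0.004 -0.009 0 0 0; 0.05 0.01 -0.009 0 0 0; 0.1 0.015 -0.009 0 0 0; 0.15 0.021 -0.009 0 0 0; 0.2 0.027 -0.009 0 0 0';python3 -c "
from h import *
st()";python3 -m handwheel '0.015 0.0015 0 0 0 0; 0.031 0.0035 0 0 0 0;0.031 0.0035 0 0 0 0;0.031 0.0035 0 0 0 0';python3 -c "
from h import *
st()"
```

```text
t: 6.7
tool_pos: [0.5583, -0.0757, 0.0237]
orientation: [-0.176, 3.136, -0.0]
force: [-0.1, -0.2, -3.3]
opening: 0.0638
t 6.7 rack mm [-27.6   0.2  23.7] F rack x,y,z -0.12 -0.2 -3.27 jaw yaw 96.41 tilt [ 0.001 -0.   ] op 0.0638
t: 7.1
tool_pos: [0.5662, -0.0748, 0.0232]
orientation: [0.175, -3.136, -0.0]
force: [0.0, -0.2, -3.9]
opening: 0.0639
t 7.1 rack mm [-19.7   0.2  23.2] F rack x,y,z -0.02 -0.22 -3.94 jaw yaw 96.4 tilt [-0.001  0.   ] op 0.0639
```

```bash
python3 -m handwheel '0 0 -0.003 0 0 0; 0 0 -0.006 0 0 0; 0 0 -0.006 0 0 0';python3 -m handwheel '0 0 -0.003 0 0 0; 0 0 -0.003 0 0 0';python3 -m handwheel '0 0 -0.002 0 0 0; 0 0 -0.002 0 0 0'
```

```text
t: 7.4
tool_pos: [0.5664, -0.0748, 0.0213]
orientation: [0.175, -3.136, -0.0]
force: [0.3, -0.6, -4.1]
opening: 0.0641
t: 7.6
tool_pos: [0.5666, -0.0748, 0.0205]
orientation: [0.175, -3.137, -0.0]
force: [-0.2, -0.2, -3.3]
opening: 0.0635
t: 7.8
tool_pos: [0.5669, -0.0748, 0.0203]
orientation: [-0.175, 3.137, -0.0]
force: [-0.5, -0.1, -1.6]
opening: 0.0637
```

```bash
python3 -m handwheel '0 0 -0.002 0 0 0; 0 0 -0.002 0 0 0';python3 -m handwheel '0 0 0 0 0 0;0 0 0 0 0 0;0 0 0 0 0 0;0 0 0 0 0 0' -1; python3 -m handwheel '0 0 0.1 0 0 0;0 0 0.25 0 0 0;-0.08 -0.009 0.25 0 0 0;-0.16 -0.018 0.25 0 0 0;-0.2 -0.023 0.25 0 0 0' -1;python3 -m handwheel '0 0 0 0 0 0;0 0 0 0 0 0';python3 - <<'E'
from h import *
st()
T=wristT(); p,d=robot.read_camera("wrist"); cv2.imwrite("pics/w4.png",p[:,:,::-1])
W=rk(cloud("wrist",d,T)); np.save("w4.npy",W)
m=(abs(W[...,1])<.06)&(W[...,0]<.0)&(W[...,0]>-.12)&(W[...,2]>.04)&(W[...,2]<.06)
print(rect(W[m][:,:2]),np.median(W[m],0),W[m].min(0),W[m].max(0))
E
```

```text
t: 8.0
tool_pos: [0.567, -0.0749, 0.0202]
orientation: [-0.176, 3.136, -0.0]
force: [-4.3, 0.7, 4.6]
opening: 0.0638
t: 8.4
tool_pos: [0.5669, -0.0748, 0.0194]
orientation: [-0.176, 3.136, -0.0]
force: [-0.1, 0.2, 0.1]
opening: 0.0905
t: 8.9
tool_pos: [0.5055, -0.0818, 0.0946]
orientation: [0.175, -3.137, 0.0]
force: [0.6, -0.7, -0.1]
opening: 0.0931
t: 9.1
tool_pos: [0.5072, -0.0818, 0.0947]
orientation: [-0.175, 3.136, -0.0]
force: [1.1, 0.3, 0.9]
opening: 0.0929
t 9.1 rack mm [-79.1  -0.   94.7] F rack x,y,z 1.11 0.21 0.91 jaw yaw 96.39 tilt [ 0.001 -0.   ] op 0.0929
(array([-27.7,  -1.5]), array([60.3, 50.5]), -89.8) [-0.03174676 -0.00130367  0.0503403 ] [-0.05290793 -0.03166331  0.04000541] [-0.00237205  0.02870528  0.05291387]
```

View pics/w4.png

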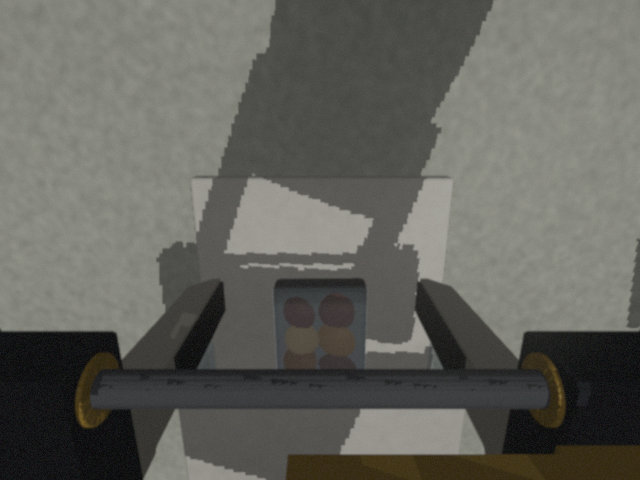

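```bash
python3 -m handwheel '-0.017 -0.005 -0.05 0 0 0; -0.017 -0.005 -0.15 0 0 0; -0.017 -0.005 -0.22 0 0 0; -0.017 -0.005 -0.25 0 0 0; -0.017 -0.005 -0.25 0 0 0' 0.46 20;python3 -m handwheel '0 0 0 0 0 0;0 0 0 0 0 0;0 0 0 0 0 0'; python3 -c "
from h import *
st()"
```

```text
t: 9.65
tool_pos: [0.5, -0.0827, 0.0172]
orientation: [0.175, -3.133, -0.002]
force: [-0.5, -0.3, -0.5]
opening: 0.0577
t: 9.95
tool_pos: [0.5027, -0.0835, 0.0207]
orientation: [-0.175, 3.135, -0.001]
force: [0.1, 0.2, -0.4]
opening: 0.0333
t 9.95 rack mm [-83.7  -1.2  20.7] F rack x,y,z 0.1 0.22 -0.44 jaw yaw 96.41 tilt [ 0.002 -0.001] op 0.0333
```

```bash
python3 -m handwheel '0.013 0.0015 0 0 0 0;0.026 0.003 0 0 0 0;0.04 0.0045 0 0 0 0;0.053 0.006 0 0 0 0;0.053 0.006 0 0 0 0'; python3 -c "
from h import *
st()";python3 -m handwheel '0.0066 0.0008 0 0 0 0;0.0132 0.0015 0 0 0 0;0.0199 0.0023 0 0 0 0;0.0265 0.003 0 0 0 0;0.0265 0.003 0 0 0 0'; python3 -c "
from h import *
st()"
```

```text
t: 10.45
tool_pos: [0.5182, -0.0814, 0.0195]
orientation: [-0.176, 3.136, -0.0]
force: [0.0, 0.1, 0.2]
opening: 0.0251
t 10.45 rack mm [-68.1  -0.8  19.5] F rack x,y,z 0.04 0.08 0.18 jaw yaw 96.42 tilt [ 0. -0.] op 0.0251
t: 10.95
tool_pos: [0.5253, -0.0804, 0.0193]
orientation: [0.176, -3.136, -0.0]
force: [-1.9, 0.5, 1.8]
opening: 0.0253
t 10.95 rack mm [-60.9  -0.7  19.3] F rack x,y,z -1.83 0.69 1.76 jaw yaw 96.41 tilt [-0.001  0.   ] op 0.0253
```

```bash
python3 -m handwheel '0.0066 0.0008 0 0 0 0;0.0132 0.0015 0 0 0 0;0.0199 0.0023 0 0 0 0;0.0265 0.003 0 0 0 0'; python3 -c "
from h import *
st()";python3 -m handwheel '0.0066 0.0008 0 0 0 0;0.0132 0.0015 0 0 0 0'; python3 -c "
from h import *
st()";python3 -m handwheel '0.0066 0.0008 0 0 0 0;0.0132 0.0015 0 0 0 0'; python3 -c "
from h import *
st()"
```

```text
t: 11.35
tool_pos: [0.5336, -0.0796, 0.0193]
orientation: [0.175, -3.137, -0.0]
force: [-1.4, 0.2, -1.2]
opening: 0.0254
t 11.35 rack mm [-52.6  -0.8  19.3] F rack x,y,z -1.38 0.38 -1.15 jaw yaw 96.4 tilt [-0.  0.] op 0.0254
t: 11.55
tool_pos: [0.5376, -0.0791, 0.0194]
orientation: [0.175, -3.137, -0.0]
force: [-1.9, -0.3, -1.2]
opening: 0.0253
t 11.55 rack mm [-48.6  -0.8  19.4] F rack x,y,z -1.91 -0.12 -1.2 jaw yaw 96.4 tilt [-0.  0.] op 0.0253
t: 11.75
tool_pos: [0.5415, -0.0787, 0.0194]
orientation: [0.176, -3.137, -0.0]
force: [-1.8, -0.7, -1.2]
opening: 0.0252
t 11.75 rack mm [-44.7  -0.8  19.4] F rack x,y,z -1.82 -0.47 -1.21 jaw yaw 96.41 tilt [-0. -0.] op 0.0252
```

```bash
for i in 1 2; do python3 -m handwheel '0.0033 0.0004 0 0 0 0;0.0066 0.0008 0 0 0 0'|grep -E 'pos|force'; done
```

```text
tool_pos: [0.5434, -0.0785, 0.0194]
force: [-1.8, -1.5, -0.9]
tool_pos: [0.5454, -0.0782, 0.0195]
force: [-1.6, -1.3, 0.3]
```

```bash
for i in 1 2; do python3 -m handwheel '0.0033 0.0004 0 0 0 0;0.0066 0.0008 0 0 0 0'|grep -E 'pos|force'; done
```

```text
tool_pos: [0.5474, -0.078, 0.0195]
force: [-2.4, -0.5, 0.3]
tool_pos: [0.5494, -0.0777, 0.0195]
force: [-2.6, -0.4, 0.6]
```

```bash
for i in 1 2; do python3 -m handwheel '0.0033 0.0004 0 0 0 0;0.0066 0.0008 0 0 0 0'|grep -E 'pos|force'; done
```

```text
tool_pos: [0.5513, -0.0775, 0.0195]
force: [-2.0, -0.3, -0.0]
tool_pos: [0.5533, -0.0772, 0.0195]
force: [-1.8, -0.9, -0.1]
```

```bash
for i in 1 2; do python3 -m handwheel '0.0033 0.0004 0 0 0 0;0.0066 0.0008 0 0 0 0'|grep -E 'pos|force'; done
```

```text
tool_pos: [0.5554, -0.077, 0.0195]
force: [-2.6, 0.1, 0.3]
tool_pos: [0.5573, -0.0768, 0.0195]
force: [-2.7, 1.2, 1.4]
```

```bash
for i in 1 2; do python3 -m handwheel '0.0033 0.0004 0 0 0 0;0.0066 0.0008 0 0 0 0'|grep -E 'pos|force'; done
```

```text
tool_pos: [0.5591, -0.0765, 0.0195]
force: [-5.1, -1.4, 3.9]
tool_pos: [0.5606, -0.0764, 0.0195]
force: [-8.6, -0.5, 6.3]
```

```bash
python3 -m handwheel '0.0033 0.0004 0 0 0 0;0.0066 0.0008 0 0 0 0'|grep -E 'pos|force'; 
```

```text
tool_pos: [0.5621, -0.0762, 0.0195]
force: [-10.7, -1.7, 8.3]
```

```bash
for i in 1 2 ; do python3 -m handwheel '-0.0015 -0.0002 0 0 0 0;-0.003 -0.0004 0 0 0 0;-0.0045 -0.0005 0 0 0 0;-0.006 -0.0007 0 0 0 0'|grep -E 'pos|force'; done
```

```text
tool_pos: [0.5616, -0.0763, 0.0195]
force: [-1.1, 0.1, 0.8]
tool_pos: [0.5599, -0.0765, 0.0196]
force: [0.3, 0.8, 0.3]
```

```bash
for i in 1 2 ; do python3 -m handwheel '-0.003 -0.0003 0 0 0 0;-0.006 -0.0007 0 0 0 0;-0.009 -0.001 0 0 0 0;-0.012 -0.0014 0 0 0 0'|grep -E 'pos|force'; done; python3 -m handwheel '-0.02 -0.0023 0 0 0 0;-0.05 -0.006 0 0 0 0;-0.05 -0.006 0.1 0 0 0;-0.08 -0.01 0.2 0 0 0;-0.11 -0.013 0.25 0 0 0';python3 -m handwheel '0 0 0 0 0 0;0 0 0 0 0 0';python3 - <<'E'
from h import *
st()
T=wristT(); p,d=robot.read_camera("wrist"); cv2.imwrite("pics/w5.png",p[:,:,::-1])
W=rk(cloud("wrist",d,T)); np.save("w5.npy",W)
m=(abs(W[...,1])<.06)&(W[...,0]<.0)&(W[...,0]>-.12)&(W[...,2]>.045)&(W[...,2]<.06)
print(rect(W[m][:,:2]),np.median(W[m],0),W[m].min(0),W[m].max(0))
p,d=robot.read_camera("scene"); cv2.imwrite("pics/s5.png",cv2.resize(p[240:400,230:430,::-1],None,fx=4,fy=3.7))
E
```

```text
tool_pos: [0.5559, -0.0769, 0.0194]
force: [-0.0, -0.5, -0.9]
tool_pos: [0.5523, -0.0773, 0.0194]
force: [-0.2, 0.1, -0.1]
t: 16.05
tool_pos: [0.5198, -0.0816, 0.097]
orientation: [-0.176, 3.134, -0.002]
force: [0.4, -1.3, -0.2]
opening: 0.0253
t: 16.25
tool_pos: [0.5191, -0.0813, 0.0942]
orientation: [-0.175, 3.136, -0.0]
force: [0.6, 0.2, -0.2]
opening: 0.0254
t 16.25 rack mm [-67.3  -0.9  94.2] F rack x,y,z 0.61 0.11 -0.2 jaw yaw 96.39 tilt [ 0. -0.] op 0.0254
(array([-8.2, -2.5]), array([41.2, 16.4]), 89.5) [-0.00929708 -0.00277579  0.05025347] [-0.01643171 -0.02312621  0.04501562] [-2.48122708e-06  1.80592802e-02  5.25111170e-02]
```

View pics/w5.png

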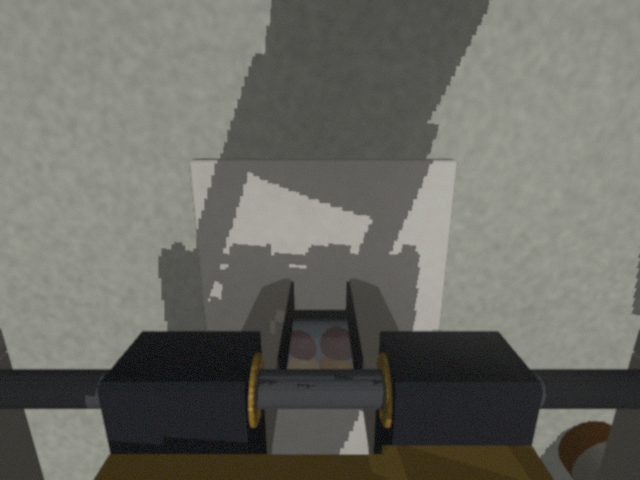

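View pics/s5.png

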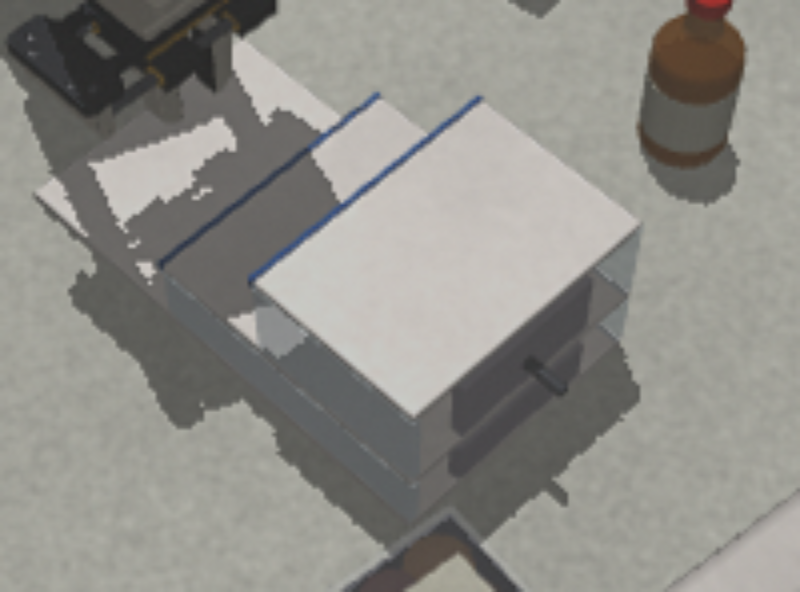

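```bash
python3 -m handwheel '-0.05 0 0.15 0 0 0; -0.1 0.12 0.25 0 0 0.05; -0.14 0.27 0.3 0 0 0.1; -0.163 0.42 0.33 0 0 0.14; -0.163 0.57 0.353 0 0 0.147' -1; python3 -m handwheel '0 0.15 0 0 0 0;0 0.32 0 0 0 0;0 0.32 0 0 0 0;0 0.32 0 0 0 0;0 0.32 0 0 0 0';python3 - <<'E'
from h import *
st()
s=robot.read_state(); print(s["tool_pos"])
T=wristT(); p,d=robot.read_camera("wrist"); cv2.imwrite("pics/w6.png",p[:,:,::-1])
W=cloud("wrist",d,T).reshape(-1,3)
o=np.array([.498,.1916]); m=(W[:,2]>.055)&(W[:,2]<.08)&(np.hypot(*(W[:,:2]-o).T)<.065)
print(rect(W[m,:2]),np.median(W[m],0),m.sum())
E
```

```text
t: 16.85
tool_pos: [0.4696, 0.0912, 0.2001]
orientation: [0.357, -3.121, -0.0]
force: [0.4, 0.2, 0.2]
opening: 0.0605
t: 17.35
tool_pos: [0.4701, 0.1849, 0.1992]
orientation: [0.356, -3.119, 0.001]
force: [0.0, 0.4, 0.3]
opening: 0.0927
t 17.35 rack mm [-85.7 269.2 199.2] F rack x,y,z 0.05 0.37 0.31 jaw yaw 103.01 tilt [-0.002 -0.001] op 0.0927
[0.47014241 0.18491482 0.19919919]
(array([496.2, 190.8]), array([76.2, 62.2]), 13.7) [0.49282502 0.19031626 0.06655357] 6243
```

View pics/w6.png

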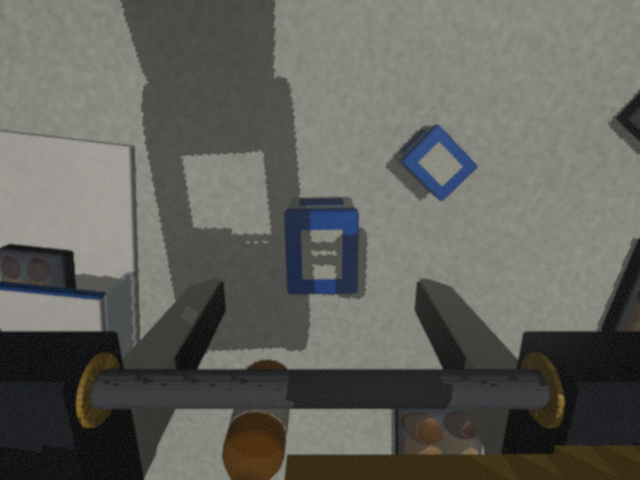

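```bash
python3 -m handwheel '0.046 0.01 -0.05 0 0 0.015; 0.046 0.01 -0.2 0 0 0.015; 0.046 0.01 -0.36 0 0 0.015; 0.046 0.01 -0.48 0 0 0.015; 0.046 0.01 -0.58 0 0 0.015';python3 -m handwheel '0 0 0 0 0 0;0 0 0 0 0 0;0 0 0 0 0 0'; python3 -m handwheel '0 0 0 0 0 0;0 0 0 0 0 0;0 0 0 0 0 0;0 0 0 0 0 0;0 0 0 0 0 0' 1 30;python3 -m handwheel '0 0 0 0 0 0;0 0 0 0 0 0;0 0 0 0 0 0'
```

```text
t: 17.9
tool_pos: [0.4833, 0.1866, 0.0237]
orientation: [0.37, -3.117, 0.001]
force: [-0.0, -0.7, -0.1]
opening: 0.0927
t: 18.2
tool_pos: [0.4862, 0.1886, 0.0287]
orientation: [-0.373, 3.116, 0.001]
force: [0.8, 0.6, 0.6]
opening: 0.0931
t: 18.7
tool_pos: [0.4844, 0.189, 0.0266]
orientation: [-0.375, 3.119, 0.0]
force: [-1.3, -0.5, 1.4]
opening: 0.0616
t: 19.0
tool_pos: [0.4844, 0.189, 0.0267]
orientation: [-0.375, 3.119, 0.0]
force: [-3.0, 1.1, 5.2]
opening: 0.0618
```

```bash
python3 -m handwheel '0 0 0.06 0 0 0; 0 0 0.17 0 0 0; 0 0 0.3 0 0 0; 0 0 0.43 0 0 0; 0 0 0.5 0 0 0'; python3 -m handwheel '0.02 -0.12 0 0 0 -0.04; 0.05 -0.27 0 0 0 -0.08; 0.09 -0.42 0 0 0 -0.12; 0.12 -0.57 0 0 0 -0.16; 0.15 -0.72 0 0 0 -0.16'; python3 -m handwheel '0.1 -0.07 0 0 0 0; 0.2 -0.14 0 0 0 0;0.24 -0.147 0 0 0 0;0.24 -0.147 0 0 0 0;0.24 -0.147 0 0 0 0';python3 -c "
from h import *
st()"
```

```text
t: 19.5
tool_pos: [0.4852, 0.1889, 0.1793]
orientation: [-0.374, 3.116, 0.0]
force: [0.2, -0.0, -2.2]
opening: 0.0618
t: 20.0
tool_pos: [0.5287, -0.029, 0.1754]
orientation: [0.176, -3.135, -0.0]
force: [1.8, 1.3, -2.5]
opening: 0.0617
t: 20.5
tool_pos: [0.6003, -0.0711, 0.175]
orientation: [0.178, -3.134, -0.001]
force: [0.1, -0.1, -2.8]
opening: 0.0619
t 20.5 rack mm [ 14.6   0.  175. ] F rack x,y,z 0.06 -0.16 -2.8 jaw yaw 96.49 tilt [-0.003  0.   ] op 0.0619
```

```bash
python3 -m handwheel '0 0 -0.06 0 0 0; 0 0 -0.14 0 0 0; 0 0 -0.2 0 0 0; 0 0 -0.225 0 0 0; 0 0 -0.225 0 0 0'; python3 -m handwheel '0 0 0 0 0 0;0 0 0 0 0 0';python3 - <<'E'
from h import *
st()
T=wristT(); p,d=robot.read_camera("wrist"); cv2.imwrite("pics/w7.png",p[:,:,::-1])
W=rk(cloud("wrist",d,T)); 
m=(abs(W[...,1])<.028)&(W[...,0]<.06)&(W[...,0]>-.03)&(W[...,2]>.13)&(W[...,2]<.16)
q=W[m];print(q.min(0),q.max(0))
for a in np.arange(-.03,.06,.01):
    k=abs(q[:,0]-a)<.005
    if k.any(): print(round(a,3),k.sum(),np.median(q[k,2]))
E
```

```text
t: 21.0
tool_pos: [0.5996, -0.0706, 0.1074]
orientation: [0.179, -3.134, -0.001]
force: [-0.7, -0.4, -2.6]
opening: 0.0619
t: 21.2
tool_pos: [0.6021, -0.0714, 0.1104]
orientation: [-0.178, 3.134, -0.001]
force: [0.2, 0.1, -2.8]
opening: 0.0616
t 21.2 rack mm [ 16.4  -0.4 110.4] F rack x,y,z 0.19 0.11 -2.81 jaw yaw 96.51 tilt [ 0.002 -0.   ] op 0.0616
[-0.00994593 -0.02799974  0.13000417] [0.059997   0.02799841 0.1528883 ]
-0.01 4066 0.14708132952175232
0.0 3569 0.15027711253269949
0.01 3421 0.1504925213548429
0.02 3165 0.15060349684508545
0.03 857 0.1504677776191562
0.05 1985 0.15051429073191988
```

View pics/w7.png

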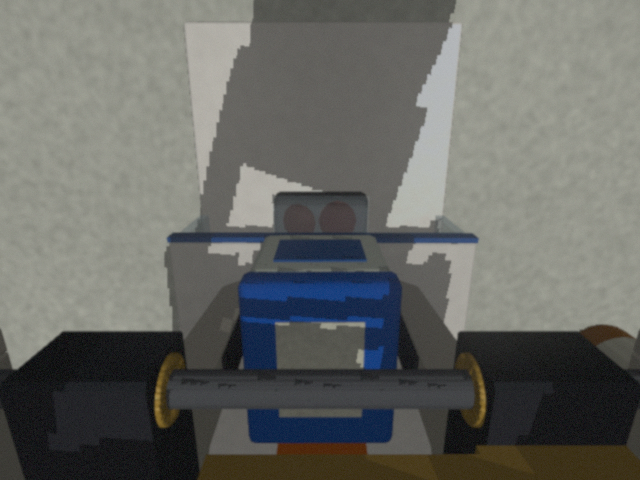

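```bash
python3 -m handwheel '0 0 -0.009 0 0 0; 0 0 -0.0165 0 0 0; 0 0 -0.0165 0 0 0';python3 -c "
from h import *
st()"; python3 -m handwheel '0.03 0.004 0 0 0 0; 0.06 0.008 0 0 0 0;0.09 0.011 0 0 0 0;0.12 0.014 0 0 0 0;0.144 0.0175 0 0 0 0'; python3 -m handwheel '0 0 0 0 0 0;0 0 0 0 0 0'; python3 -c "
from h import *
st()"
```

```text
t: 21.55
tool_pos: [0.601, -0.0713, 0.1034]
orientation: [0.178, -3.136, -0.0]
force: [0.0, -0.4, -3.3]
opening: 0.0617
t 21.55 rack mm [ 15.2  -0.2 103.4] F rack x,y,z -0.02 -0.4 -3.26 jaw yaw 96.49 tilt [-0.001  0.   ] op 0.0617
t: 22.05
tool_pos: [0.6455, -0.0659, 0.1038]
orientation: [-0.178, 3.136, -0.0]
force: [0.9, 0.7, -3.0]
opening: 0.062
t: 22.25
tool_pos: [0.6444, -0.066, 0.1036]
orientation: [0.178, -3.136, -0.0]
force: [-0.4, -0.3, -2.3]
opening: 0.0618
t 22.25 rack mm [5.900e+01 1.000e-01 1.036e+02] F rack x,y,z -0.39 -0.23 -2.3 jaw yaw 96.51 tilt [-0.001 -0.   ] op 0.0618
```

```bash
python3 -m handwheel '0 0 -0.003 0 0 0; 0 0 -0.006 0 0 0; 0 0 -0.006 0 0 0'|grep -E 'pos|force';python3 -m handwheel '0 0 -0.002 0 0 0; 0 0 -0.002 0 0 0'|grep -E 'pos|force'
```

```text
tool_pos: [0.6441, -0.0661, 0.1019]
force: [1.0, 0.2, -3.4]
tool_pos: [0.6443, -0.0661, 0.1015]
force: [0.3, -0.1, -3.2]
```

```bash
python3 -m handwheel '0 0 -0.002 0 0 0; 0 0 -0.002 0 0 0'|grep -E 'pos|force'
```

```text
tool_pos: [0.6444, -0.0661, 0.1008]
force: [0.0, 1.0, -2.2]
```

```bash
python3 -m handwheel '0 0 -0.002 0 0 0; 0 0 -0.003 0 0 0; 0 0 -0.003 0 0 0'|grep -E 'pos|force'; python3 -m handwheel '0 0 0 0 0 0;0 0 0 0 0 0;0 0 0 0 0 0;0 0 0 0 0 0' -1; python3 -m handwheel '0 0 0.12 0 0 0;0 0 0.25 0 0 0;-0.1 -0.011 0.3 0 0 0;-0.2 -0.023 0.3 0 0 0;-0.24 -0.027 0.3 0 0 0' -1;python3 -m handwheel '0 0 0 0 0 0;0 0 0 0 0 0';python3 - <<'E'
from h import *
st()
T=wristT(); p,d=robot.read_camera("wrist"); cv2.imwrite("pics/w8.png",p[:,:,::-1])
W=rk(cloud("wrist",d,T)); np.save("w8.npy",W)
m=(abs(W[...,1])<.06)&(W[...,0]<.08)&(W[...,0]>-.05)&(W[...,2]>.13)&(W[...,2]<.146)
print(rect(W[m][:,:2]),np.median(W[m],0),W[m].min(0),W[m].max(0))
E
```

```text
tool_pos: [0.6446, -0.0661, 0.1007]
force: [-3.3, -0.1, 4.1]
t: 23.65
tool_pos: [0.6445, -0.066, 0.0999]
orientation: [-0.178, 3.136, 0.0]
force: [-0.4, -0.1, -0.4]
opening: 0.0893
t: 24.15
tool_pos: [0.5713, -0.0745, 0.191]
orientation: [-0.178, 3.135, -0.001]
force: [0.2, 0.5, -0.2]
opening: 0.0929
t: 24.35
tool_pos: [0.5729, -0.0742, 0.1902]
orientation: [-0.178, 3.136, -0.0]
force: [0.5, 0.0, 0.1]
opening: 0.0934
t 24.35 rack mm [-1.300e+01  1.000e-01  1.902e+02] F rack x,y,z 0.54 -0.04 0.12 jaw yaw 96.48 tilt [ 0.001 -0.   ] op 0.0934
(array([49.9, -1.6]), array([62.1, 34.4]), -89.9) [ 0.04633644 -0.00110093  0.1404309 ] [ 0.0326891  -0.03259837  0.13000709] [0.06705485 0.02951336 0.14345161]
```

View pics/w8.png

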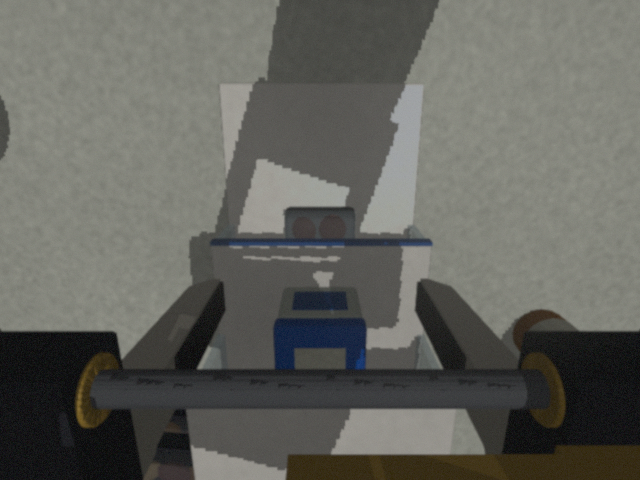

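```bash
python3 -m handwheel '0.02 0.001 -0.05 0 0 0; 0.045 0.003 -0.18 0 0 0; 0.045 0.003 -0.28 0 0 0; 0.045 0.003 -0.335 0 0 0; 0.045 0.003 -0.335 0 0 0' 0.46 20;python3 -m handwheel '0 0 0 0 0 0;0 0 0 0 0 0;0 0 0 0 0 0;0 0 0 0 0 0;0 0 0 0 0 0'; python3 -c "
from h import *
st()"
```

```text
t: 24.9
tool_pos: [0.5837, -0.0726, 0.0852]
orientation: [0.178, -3.13, -0.003]
force: [-0.1, -0.4, 0.0]
opening: 0.0575
t: 25.4
tool_pos: [0.5864, -0.0734, 0.0904]
orientation: [-0.178, 3.135, -0.001]
force: [0.3, 0.3, 0.0]
opening: 0.0256
t 25.4 rack mm [ 0.6 -0.7 90.4] F rack x,y,z 0.28 0.22 0.05 jaw yaw 96.49 tilt [ 0.001 -0.   ] op 0.0256
```

Fingers are narrowed behind the tub. I'll approach to about 23, then push at 1–2 mm per row.

```bash
python3 -m handwheel '0.015 0.0017 0 0 0 0;0.03 0.0034 0 0 0 0;0.045 0.005 0 0 0 0;0.06 0.0068 0 0 0 0;0.06 0.0068 0 0 0 0'|grep -E 'pos|force';for i in 1 2; do python3 -m handwheel '0.0066 0.0008 0 0 0 0;0.0132 0.0015 0 0 0 0'|grep -E 'pos|force'; done; python3 -c "
from h import *
st()"
```

```text
tool_pos: [0.6046, -0.0711, 0.0894]
force: [-0.4, -0.7, -0.0]
tool_pos: [0.6079, -0.0708, 0.0894]
force: [0.0, 0.6, -0.0]
tool_pos: [0.6117, -0.0703, 0.0895]
force: [-3.2, -0.1, 1.9]
t 26.3 rack mm [26.  -0.5 89.5] F rack x,y,z -3.14 0.29 1.92 jaw yaw 96.49 tilt [-0.001  0.   ] op 0.0252
```

```bash
for i in 1 2 3 4; do python3 -m handwheel '0.0033 0.0004 0 0 0 0;0.0066 0.0008 0 0 0 0'|grep -E 'pos|force'; done
```

```text
tool_pos: [0.6137, -0.0701, 0.0895]
force: [-2.1, -0.6, 1.6]
tool_pos: [0.6158, -0.0699, 0.0895]
force: [-2.9, -0.0, 1.5]
tool_pos: [0.6178, -0.0696, 0.0895]
force: [-3.8, -0.6, 1.3]
tool_pos: [0.6199, -0.0693, 0.0895]
force: [-2.7, -1.7, 1.2]
```

```bash
for i in 1 2; do python3 -m handwheel '0.0033 0.0004 0 0 0 0;0.0066 0.0008 0 0 0 0'|grep -E 'pos|force'; done
```

```text
tool_pos: [0.6218, -0.0691, 0.0895]
force: [-2.6, 0.2, 1.1]
tool_pos: [0.6239, -0.0689, 0.0895]
force: [-3.0, 0.1, 1.3]
```

```bash
for i in 1 2; do python3 -m handwheel '0.0033 0.0004 0 0 0 0;0.0066 0.0008 0 0 0 0'|grep -E 'pos|force'; done
```

```text
tool_pos: [0.6258, -0.0686, 0.0895]
force: [-2.3, 0.4, 1.4]
tool_pos: [0.6278, -0.0684, 0.0895]
force: [-2.6, -0.3, 1.9]
```

```bash
for i in 1 2; do python3 -m handwheel '0.0033 0.0004 0 0 0 0;0.0066 0.0008 0 0 0 0'|grep -E 'pos|force'; done
```

```text
tool_pos: [0.6298, -0.0681, 0.0895]
force: [-2.6, -0.4, 1.4]
tool_pos: [0.6317, -0.0679, 0.0895]
force: [-3.1, -0.4, 1.1]
```

```bash
for i in 1 2; do python3 -m handwheel '0.0033 0.0004 0 0 0 0;0.0066 0.0008 0 0 0 0'|grep -E 'pos|force'; done
```

```text
tool_pos: [0.6334, -0.0677, 0.0895]
force: [-6.6, -1.5, 3.5]
tool_pos: [0.6351, -0.0675, 0.0895]
force: [-8.8, -0.4, 4.8]
```

```bash
for i in 1; do python3 -m handwheel '0.0033 0.0004 0 0 0 0;0.0066 0.0008 0 0 0 0'|grep -E 'pos|force'; done
```

```text
tool_pos: [0.6367, -0.0674, 0.0895]
force: [-9.3, -1.3, 5.9]
```

```bash
for i in 1 2 3; do python3 -m handwheel '-0.0015 -0.0002 0 0 0 0;-0.003 -0.0004 0 0 0 0;-0.0045 -0.0005 0 0 0 0;-0.006 -0.0007 0 0 0 0'|grep -E 'pos|force'; done;for i in 1 2 ; do python3 -m handwheel '-0.003 -0.0003 0 0 0 0;-0.006 -0.0007 0 0 0 0;-0.009 -0.001 0 0 0 0;-0.012 -0.0014 0 0 0 0'|grep -E 'pos|force'; done; python3 -m handwheel '-0.02 -0.0023 0 0 0 0;-0.05 -0.006 0 0 0 0;-0.08 -0.009 0.1 0 0 0;-0.16 -0.018 0.25 0 0 0;-0.24 -0.027 0.35 0 0 0';python3 -m handwheel '0 0 0 0 0 0;0 0 0 0 0 0';python3 - <<'E'
from h import *
st()
T=wristT(); p,d=robot.read_camera("wrist"); cv2.imwrite("pics/w9.png",p[:,:,::-1])
W=rk(cloud("wrist",d,T))
m=(abs(W[...,1])<.06)&(W[...,0]<.078)&(W[...,0]>.03)&(W[...,2]>.13)&(W[...,2]<.146)
print("tub",rect(W[m][:,:2]),W[m].min(0),W[m].max(0))
m=(abs(W[...,1])<.06)&(W[...,0]<.0)&(W[...,0]>-.1)&(W[...,2]>.045)&(W[...,2]<.06)
print("pun",rect(W[m][:,:2]),W[m].min(0),W[m].max(0))
p,d=robot.read_camera("top"); cv2.imwrite("pics/t9.png",p[:,:,::-1])
E
```

```text
tool_pos: [0.6359, -0.0674, 0.0895]
force: [-1.8, 0.5, 1.0]
tool_pos: [0.6341, -0.0676, 0.0895]
force: [-1.2, 1.5, 1.1]
tool_pos: [0.6324, -0.0679, 0.0896]
force: [0.2, -0.8, -0.7]
tool_pos: [0.6285, -0.0683, 0.0895]
force: [0.5, -0.1, -0.3]
tool_pos: [0.6249, -0.0687, 0.0895]
force: [-0.3, 0.3, 0.2]
t: 31.4
tool_pos: [0.5522, -0.077, 0.1966]
orientation: [-0.178, 3.135, -0.001]
force: [0.2, -0.9, 0.6]
opening: 0.0252
t: 31.6
tool_pos: [0.553, -0.0771, 0.1958]
orientation: [-0.177, 3.134, -0.001]
force: [0.2, 0.0, -0.2]
opening: 0.0248
t 31.6 rack mm [-33.1  -0.5 195.8] F rack x,y,z 0.22 0.02 -0.18 jaw yaw 96.47 tilt [ 0.003 -0.001] op 0.0248
tub (array([55.7, -2.1]), array([47.1,  2.5]), 89.3) [ 0.05432563 -0.02565825  0.13000196] [0.05705937 0.02139112 0.13454555]
pun (array([-8. , -1.2]), array([59.5, 16. ]), -89.9) [-0.01600421 -0.03100773  0.0450127 ] [-1.89324149e-05  2.85321868e-02  5.25195920e-02]
```

View pics/w9.png

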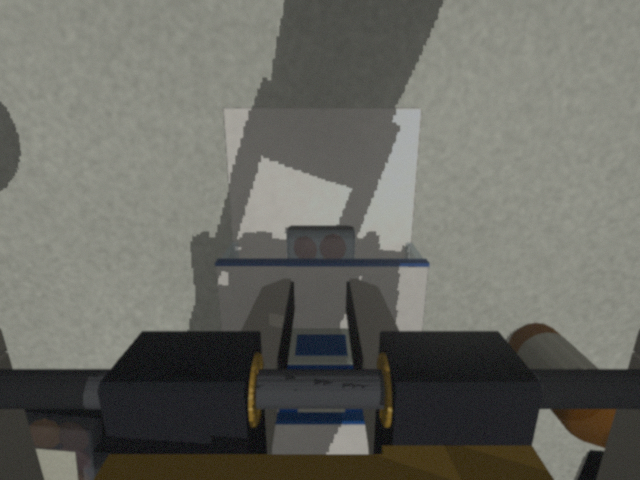

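```bash
python3 -m handwheel '-0.1 -0.011 0.02 0 0 0;-0.2 -0.023 0.05 0 0 0;-0.3 -0.034 0.05 0 0 0;-0.3 -0.034 0.05 0 0 0;-0.3 -0.034 0.05 0 0 0' -1;python3 - <<'E'
from h import *
st()
T=wristT(); p,d=robot.read_camera("wrist"); cv2.imwrite("pics/w10.png",p[:,:,::-1])
W=rk(cloud("wrist",d,T))
for lo,hi in [(.085,.11),(.11,.13),(.13,.146)]:
    m=(abs(W[...,1])<.04)&(W[...,0]<.09)&(W[...,0]>.03)&(W[...,2]>lo)&(W[...,2]<hi)
    if m.any(): print("tub",lo,m.sum(),rect(W[m][:,:2]),np.percentile(W[m],[2,50,98],axis=0).round(4).tolist())
m=(abs(W[...,1])<.06)&(W[...,0]<.0)&(W[...,0]>-.1)&(W[...,2]>.03)&(W[...,2]<.06)
print("pun",rect(W[m][:,:2]),W[m].min(0),W[m].max(0))
p,d=robot.read_camera("scene"); cv2.imwrite("pics/s10.png",cv2.resize(p[240:400,230:430,::-1],None,fx=4,fy=3.7,interpolation=cv2.INTER_CUBIC))
Ws=rk(cloud("scene",d)); np.save("s10.npy",Ws); np.save("s10p.npy",p)
print(robot.camera_model("scene")["pose"][:3,3])
E
```

```text
t: 32.2
tool_pos: [0.4627, -0.0868, 0.2083]
orientation: [0.177, -3.135, -0.001]
force: [0.4, -0.1, -0.0]
opening: 0.0604
t 32.2 rack mm [-123.9    0.   208.3] F rack x,y,z 0.43 -0.15 -0.03 jaw yaw 96.47 tilt [-0.001  0.001] op 0.0604
tub 0.085 1325 (array([57. , -1.7]), array([60. ,  8.1]), -88.1) [[0.0546, -0.0298, 0.0858], [0.056, -0.0011, 0.0986], [0.0589, 0.027, 0.1096]]
tub 0.11 1302 (array([57.6, -1.3]), array([60.,  7.]), 89.9) [[0.0548, -0.0297, 0.1103], [0.0566, -0.0011, 0.1196], [0.0589, 0.0269, 0.1296]]
tub 0.13 267 (array([56. , -1.1]), array([61.2,  3.9]), 88.4) [[0.0545, -0.0308, 0.1301], [0.0556, -0.002, 0.1317], [0.057, 0.0276, 0.1339]]
pun (array([-9.1, -1.8]), array([63.5, 18.2]), -89.7) [-0.01823486 -0.03358021  0.03001623] [-8.81735409e-06  3.00183900e-02  5.23232291e-02]
[ 1.20365427 -0.48336216  1.30869208]
```

View pics/w10.png

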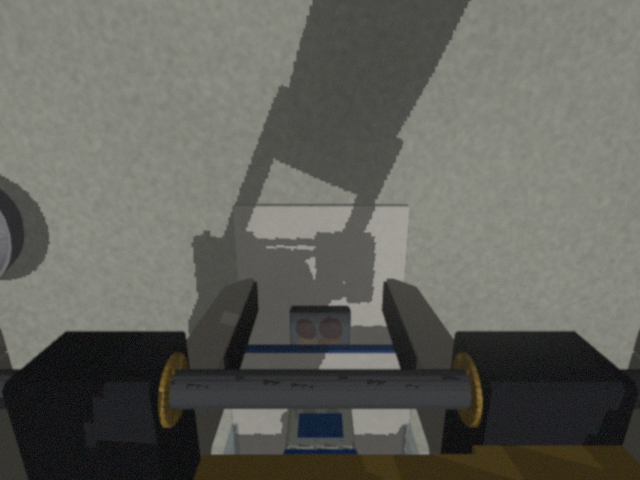

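View pics/s10.png

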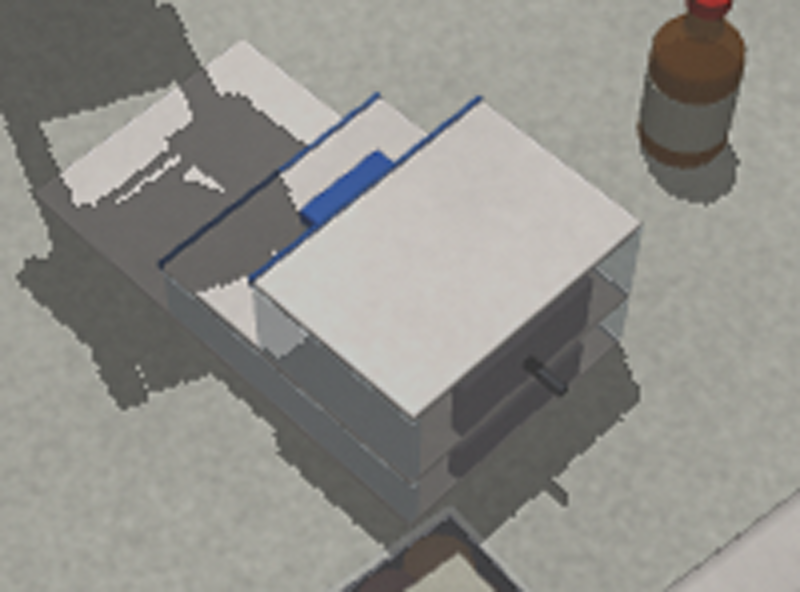

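```bash
python3 - <<'E'
from h import *
p,d=robot.read_camera("top"); t=cloud("top",d)
for nm,(u,v),(du,dv) in [("sauce",(273,193),(14,17)),("bowl",(468,253),(26,26))]:
    w=t[v-dv:v+dv,u-du:u+du].reshape(-1,3); w=w[w[:,2]>0.015]
    zt=np.percentile(w[:,2],90); q=w[w[:,2]>zt-0.012]; print(nm,rect(q[:,:2]))
st(); print(robot.close_job())
E
```

```text
sauce (array([681.9, 170.8]), array([24.5, 24.2]), 4.1)
bowl (array([ 515.8, -418.2]), array([117. , 114.5]), -88.1)
t 32.35 rack mm [-1.230e+02 -1.000e-01  2.089e+02] F rack x,y,z -0.5 -0.19 0.75 jaw yaw 96.51 tilt [-0.001  0.   ] op 0.0722
the job is handed in; nothing more can be done
None
```

Both packs are shelved and the job is handed in at about 32 s. I placed the punnet first, lengthwise on the bottom tier, then the tub on the upper tier. I pushed each with two spread fingers until it met its stop, pressed about 4–5 mm, then backed off at about 4.5 mm/s.

| | Punnet | Tub |
|---|---|---|
| Peak push force | about 11 N | about 9 N |
| Rear end proud of its roof | about 16 mm | about 24 mm |
| Distance off the tier's middle | 1–2 mm | 1–2 mm |
| Turned from straight | under 1° | under 2° |

- **Resting on the stops:** I could not see either contact, because the packs hide the stops from the front. I judged it from where the force rose on the push, compared with where each rear end sits now. The tub's rear is still about 2 mm past that point. For the punnet, the estimates put it about 2–4 mm past, and they differ by about 2 mm. The punnet's rear read the same before and after the tub was placed, to within 0.5 mm.
- **Bystanders:** the bottle and bowl re-measured within about 1 mm of their starting positions. The big pack was not re-measured, but the arm never went near it.
- **Robot:** the gripper was clear and touching nothing when I handed in.

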